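# Load the bush press: slide the carrier round the curved rails

## Robot

A 7-joint arm with a two-finger parallel gripper is mounted at the origin on the work surface. World frame = base frame: x ahead of the robot, y to its left, z up, the work surface at z = 0. Lengths are in mm, angles in rad, forces in N, time in s.
With the tool pointing down it reaches from about 375 to 925 mm from the base axis. Payload 3.1 kg.
Tool frame: the origin (TCP) lies at the very end of the fingers, on their centre line; the grasp point (between the pads) lies robot.grip_point_offset behind it (robot.grip_point_offset is the distance from the TCP to the grasp point, in mm); y points along the fingers, z is the direction in which the jaws open and shut, and the axes are right-handed (so a half turn about y gives the same grasp; the last joint's range is limited). The gripper opens to 85 mm and grips with 20 to 120 N. Pads are 22 mm wide; open, the fingers measure 114 mm over their backs; the gripper's body (76 mm by 85 mm) begins 54 mm behind the grasp point. The pads swing forward as they close: fully open they stand 13 mm farther back than shut.
Start: joints at [-1.266, 0.383, 0.044, 1.598, -0.018, 1.161, -0.05], TCP at [254.776, 597.99, 231.269] pointing down, gripper open.
Joint ranges: [-2.61, 2.61], [-0.41, 2.15], [-1.48, 1.57], [0, 2.5], [-1.57, 4.71], [0.05, 1.97], [-2.85, 2.85]. Speed limits (rad/s): [2.79, 2.79, 3.14, 3.14, 3.14, 3.14, 3.14].

## Interface

Orientations are given as [roll, pitch, yaw] about the fixed x, y, z axes, in that order (R = Rz(yaw) Ry(pitch) Rx(roll)).
In Python, from workcell import robot, vision, job gives the robot as it stands. The module is installed in compiled form; this text tells all that it offers.
- The arm moves only by the tool carry_out, never from a script. Its argument "commands" is a list of rows, each a list of 3 entries, a list of its own where there are three numbers: the closure, from 0 (fully open) to 1 (shut), then the shift along the world's x, y, z in m, then the turn about the world's z in degrees. A call has 1 to 20 rows; each row shifts and turns the commanded pose from where the row before left it; what a row does not reach is not made up. A row lasts 1/12 s, in which the tool goes at most 41.7 mm and 7.16 degrees, less where a joint would pass 70% of its speed; a pose out of reach is approached as far as the arm can. A call is refused whole if a number of a shift passes 0.0417 or a number of a turn 7.16, either way. A call with a gripper value outside its range is refused whole. The fingers move at their own pace and stop on an object; the grip force is fixed at half the most. Time passes only in rows, so rows that do not move let the fingers close. It gives the time, the measured TCP pose, the force and the opening at its end, in the units of the state.
- robot.read_state(): the state, without advancing time (a new reading comes with each control period).
- vision.camera(name): name is "scene" or "top" or "wrist"; returns the picture (384x512x3 uint8, red, green, blue); there is no depth.
- vision.camera_info(name): a dict with "fx", "fy", "cx", "cy" (pixels), "k1" (the pictures are not rectified: a ray, as slopes to the right and down, at radius r is drawn at 1 + k1 r^2 times it, then the intrinsics apply), "T" (4x4, takes a point from camera to world coordinates); the wrist camera has in their place "hand_eye" (4x4, takes a point from camera to tool coordinates, whose origin is the TCP and whose axes are the tool frame's). Camera axes: x right, y up, looking along -z (the intrinsics and any distortion apply to the point x, -y, -z); pixel columns grow to the right and rows downward; lengths in mm; the calibration is good to about 2 mm. A picture is of the moment at which its call begins: read the wrist's pose just before it. camera_info takes no time and is no camera call.
- job.close_job(): hands the job in, once; it reports no verdict.
The state is a dict: "time_s": time; "joint_positions": joint angles; "qd": joint speeds; "joint_torque": joint torques, N m; "tcp_pos": TCP position; "tcp_rot": TCP orientation; "contact_force": force on the tool from outside, world axes, zero at the start; "moment": the same for the moment, N m; "finger_gap": opening from 0.0 (shut) to 1.0 (fully open).
Only numpy, scipy, OpenCV 4.12 (cv2) and the standard library are available. Lean on these libraries where they do the work, as an engineer would, in place of code of your own. Each camera call takes 0.05 s, during which the arm holds its last target. There are 200 camera calls.

## Task

Load the bench press: pick up the loose dog-bone carrier and set it down flat in the wide open end of the guide rails, its bush leading, and let go of it. Then take it again at its tail post, since a hand on the middle fin will not fit under the press, slide it along the rails, round the corner and in under the ram until its nose is fully home against the end stop, and let go. Slide it without forcing, do not lift it out of the rails over the corner or the press, and leave the spare bushes, the can and the mug where they stand.

Things in the scene. Friction and masses are not known exactly. Their poses are not given: they have to be found in the camera images.
- track: Fixed steel guide track with a press at its end. Origin on the bench surface below the point where the entry leg's middle line meets the curve. In its frame, mm: floor at z = 10, rails 8 thick, tops z = 28. Channel middle line: along +x on y = 0 from x = -180 (open end) to 0; quarter circle, radius 110, about (0, 110) to (110, 110); then along +y on x = 110 to the stop.
- entry (a point): Where the carrier's centre goes when set down in the entry leg, on the track floor, at (-85, 0, 10) mm in the track's frame; x points along the leg towards the curve. The entry leg is a funnel between the rails: 92 mm wide inside at the open end (x = -180), narrowing evenly to 62 at x = 0. The channel is 62 wide from there on.
- corner_mid (a point): Where the carrier's centre passes half-way round the corner: on the track floor, at (69, 41, 10) mm in the track's frame.
- home (a point): Where the carrier's centre is when home, nose on the stop: on the track floor at (110, 190, 10) mm in the track's frame; the carrier then points along the track's +y. The stop's flat face is at y = 268, the tail post at (110, 140), in front of the press.
- ram (a point): Centre of the press ram's lower face, at (110, 240, 90) mm in the track's frame. Press columns, ram and head fill x 37 to 183, y 215 to 307, up to z = 305, but for the passage below the ram (z under 90, x 59 to 161). A hand lever sticks out at x 183 to 250, y 250 to 325, z 190 to 305.
- carrier_center (a point): Loose carrier, 156 mm long, 56 wide, 63 high, about 0.75 kg, a dog-bone from above: two white plastic discs (radius 28, 28 high) at x = -50 and +50, that slide easily on the track (friction about 0.15), and an aluminium waist 26 wide. A dark steel bush 40 across stands on the nose disc, up to 62 high. This point: mid length, 31.5 above the underside; x to the nose, z up. Starts upright, right of the track.
- fin (a point): Centre of the carrier's upright fin, 6 mm ahead of the carrier's centre, 45 mm above its underside: 30 long along the carrier's x, 12 thick across, from 28 to 63 mm above the underside. For lifting, near the balance point.
- tail_post (a point): Centre of the round upright post on the carrier's tail disc, 50 mm behind the carrier's centre, 45 mm above its underside: 18 mm across, from 28 to 63 mm above the underside. For pushing.
- bush_a: Spare dark steel bush, a ring 42 mm across, 36 high, standing on the base plate inside the bend; origin at the centre of its underside. To be left alone.
- bush_b: Same spare bush, standing on the bench outside the bend. To be left alone.
- can: Spray can, 60 mm across, 170 high, standing on the bench at the far right; origin at the centre of its underside. To be left alone.
- mug: White mug, 84 mm across, 90 high, standing on the bench at the near right; origin at the centre of its underside. To be left alone.
Things that resemble listed ones, but are neither listed nor needed, are in the scene too. Leave any turquoise look-alike of the part that bears carrier_center alone.

How it is judged (in metres and radians):
On the way, in this order (a step that is already met when the one before it is completed fails the run):
1. the carrier is set down flat in the entry leg, nose towards the curve, and let go of (x of carrier_center in the frame of track between -0.125 and -0.05 m and y of carrier_center in the frame of track between -0.018 and 0.018 m and z of carrier_center in the frame of track below 0.045 m and angle between carrier_center's own z axis and vertical below 0.06 rad and angle between the x axis of carrier_center and the x axis of track, either way round below 0.25 rad and contact force between the fingers and carrier below 0.2 N and linear speed of carrier below 0.02 m/s and x of tail_post in the frame of track below -0.095 m), for 0.2 s.
2. the carrier slides through the middle of the corner, flat on the track floor (horizontal distance between carrier_center and corner_mid below 0.025 m and z of carrier_center in the frame of track below 0.048 m and angle between carrier_center's own z axis and vertical below 0.1 rad), for 0.05 s.
At the end, for the whole second after the job is handed in: the carrier lies flat between the rails of the press leg, pointing along it with its bush end leading, its nose against the end stop (within 4 mm), at rest and let go of (y of carrier_center in the frame of track between 0.186 and 0.194 m and x of carrier_center in the frame of track between 0.104 and 0.116 m and z of carrier_center in the frame of track below 0.045 m and angle between carrier_center's own z axis and vertical below 0.05 rad and angle between the x axis of carrier_center and the y axis of track, either way round below 0.1 rad and linear speed of carrier below 0.01 m/s and contact force between the fingers and carrier below 0.2 N and y of tail_post in the frame of track below 0.16 m); the robot touches nothing.
It fails at once if the carrier is lifted out of the rails over the corner or the press leg (x of carrier_center in the frame of track between 0 and 0.16 m and y of carrier_center in the frame of track between -0.02 and 0.3 m and z of carrier_center in the frame of track between 0.058 and 0.1 m).
It fails at once if the carrier is rammed or forced against the rails or the stop (over 70 N) (contact force between carrier and track above 70 N).
It fails at once if a spare bush, the can or the mug is pushed away (over 30 mm) (distance of any of bush_a, bush_b, can, mug from where it was at the start of the episode above 0.03 m).
It also fails if it takes over 51 s, if anything falls off the work surface, if the arm or the gripper's body presses on something with over 40 N, if the wrist force passes 120 N, or if a joint passes its speed limit or range.

## Working session

There is one attempt and no reset: what is moved stays moved. The work goes in short steps, Python scripts to look and compute and a tool call to move; the robot and the scene stay as the last step left them, time stands still between calls to the robot, and variables do not carry over. Pictures are saved under pics/ and viewed, about 8 in all and at most 12, crops included, and the job is handed in when it is done.

Besides the shell and the picture viewer there is one more tool, called after "Request:" as a command line: name --argument value ..., lists and objects as JSON in quotes. carry_out: Moves the arm, as the interface text tells. Its arguments: {"type":"object","properties":{"commands":{"type":"array","items":{"type":"array"}}},"required":["commands"]}

```bash
mkdir -p pics
cat > h.py <<'E'
import numpy as np, cv2
from workcell import robot, vision, job
from scipy.spatial.transform import Rotation as R
def cam(name):
    i=vision.camera_info(name)
    if name=="wrist":
        s=robot.read_state(); T=np.eye(4); T[:3,:3]=R.from_euler('xyz',s['tcp_rot']).as_matrix(); T[:3,3]=s['tcp_pos']
        T=T@np.array(i['hand_eye'])
    else: T=np.array(i['T'])
    return i,T
def ray(i,T,u,v):
    K=np.array([[i['fx'],0,i['cx']],[0,i['fy'],i['cy']],[0,0,1.]])
    p=cv2.undistortPoints(np.array([[[u,v]]],float),K,np.array([i['k1'],0,0,0.]))[0,0]
    d=T[:3,:3]@np.array([p[0],-p[1],-1]); return T[:3,3],d
def at(i,T,u,v,z):
    o,d=ray(i,T,u,v); return o+d*(z-o[2])/d[2]
def proj(i,T,P):
    P=np.atleast_2d(np.array(P,float)); c=(P-T[:3,3])@T[:3,:3]
    x=c[:,0]/-c[:,2]; y=-c[:,1]/-c[:,2]; f=1+i['k1']*(x*x+y*y)
    return np.c_[i['fx']*x*f+i['cx'], i['fy']*y*f+i['cy']]
E
python3 - <<'E'
from h import *
s=robot.read_state(); print(s, robot.grip_point_offset)
for n in("top","scene"):
    im=vision.camera(n); cv2.imwrite(f"pics/{n}0.png",im[...,::-1])
    i,T=cam(n); print(n,i['fx'],i['k1'],T.round(3).tolist())
print(vision.camera_info("wrist"))
a=cv2.imread("pics/top0.png");cv2.imwrite("pics/top0b.png",cv2.resize(a,(800,600),interpolation=cv2.INTER_CUBIC))
E
```

```text
{'time_s': 0.0, 'joint_positions': array([-1.26580017,  0.38388501,  0.04381031,  1.59958039, -0.01791332,
        1.1611829 , -0.04992107]), 'qd': array([ 0.00106248, -0.00079903,  0.00011436,  0.00018501,  0.00044512,
        0.00041545, -0.00093267]), 'joint_torque': array([-4.39677178e-04, -4.33436322e+01,  1.02419045e+00, -2.49519628e+01,
        1.05074141e-02,  1.10431400e-02,  8.28194857e-06]), 'tcp_pos': array([254.41328703, 597.11599807, 229.85150238]), 'tcp_rot': array([-1.57345698e+00, -1.24251228e-04, -4.02720797e-01]), 'contact_force': array([ 0.9196668 , -0.38807383, -0.04207219]), 'moment': array([0.07727904, 0.01113625, 0.026976  ]), 'finger_gap': 0.9986342422088105} 18.700000000000003
top 412.18508375371846 -0.14007678630335163 [[-0.019, 0.986, -0.168, 311.818], [-1.0, -0.018, 0.009, -143.347], [0.006, 0.168, 0.986, 1343.154], [0.0, 0.0, 0.0, 1.0]]
scene 422.69131854007713 0.028262309719107356 [[-0.736, -0.431, 0.522, 1216.257], [0.677, -0.476, 0.561, 581.161], [0.007, 0.767, 0.642, 937.296], [0.0, 0.0, 0.0, 1.0]]
{'fx': 279.9867262727972, 'fy': 279.9867262727972, 'cx': 260.9332046992915, 'cy': 187.29965122267078, 'k1': -0.03441788328867062, 'hand_eye': array([[-1.47271114e-03, -9.46825814e-01, -3.21743235e-01,
        -8.25999742e+01],
       [-5.64669939e-05,  3.21743662e-01, -9.46826813e-01,
        -1.42268772e+02],
       [ 9.99998914e-01, -1.37623452e-03, -5.27299881e-04,
        -6.47356387e-01],
       [ 0.00000000e+00,  0.00000000e+00,  0.00000000e+00,
         1.00000000e+00]])}
```

View pics/top0b.png

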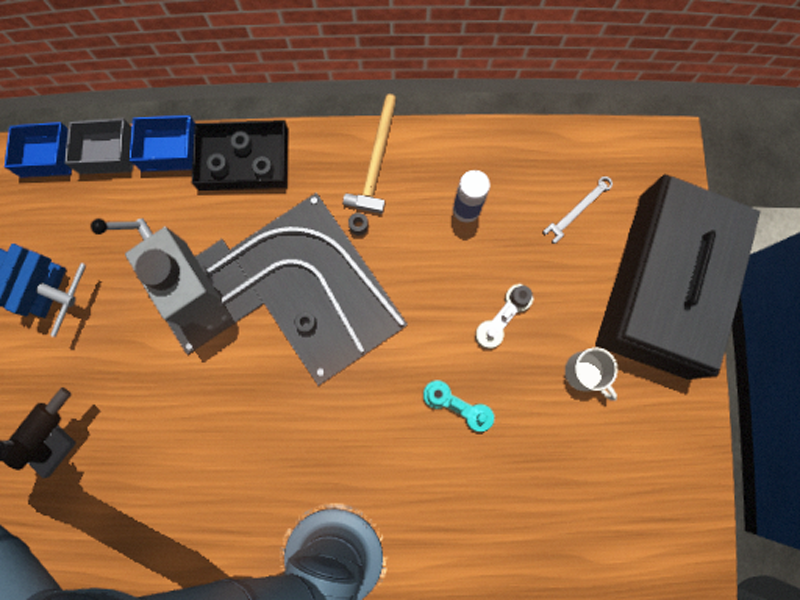

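View pics/scene0.png

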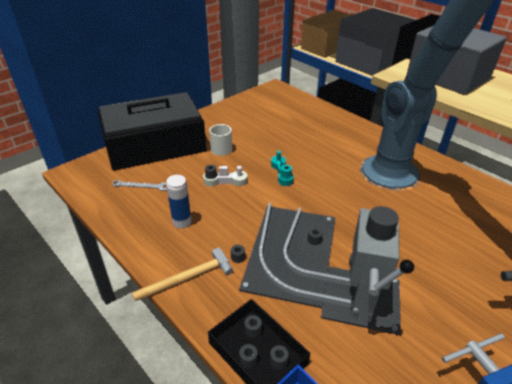

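The top view (800 px scale) shows two dog-bones. The white one is at about (505,315), with its dark bush at (520,296) and tail at (489,334). The turquoise one is at (460,407). The white one with the dark steel bush, right of the track, fits the description. The rails' open end is at about (403,324) and (361,350). I'll confirm with an enlarged crop.

Run:
```python
from h import *
a=cv2.imread("pics/top0.png")
A=cv2.resize(a[120:250,75:275],(800,520),interpolation=cv2.INTER_CUBIC)
cv2.imwrite("pics/crA.png",A)
B=cv2.resize(a[170:280,260:400],(764,600),interpolation=cv2.INTER_CUBIC)
cv2.imwrite("pics/crB.png",B)
```

```text
(no output)
```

View pics/crA.png

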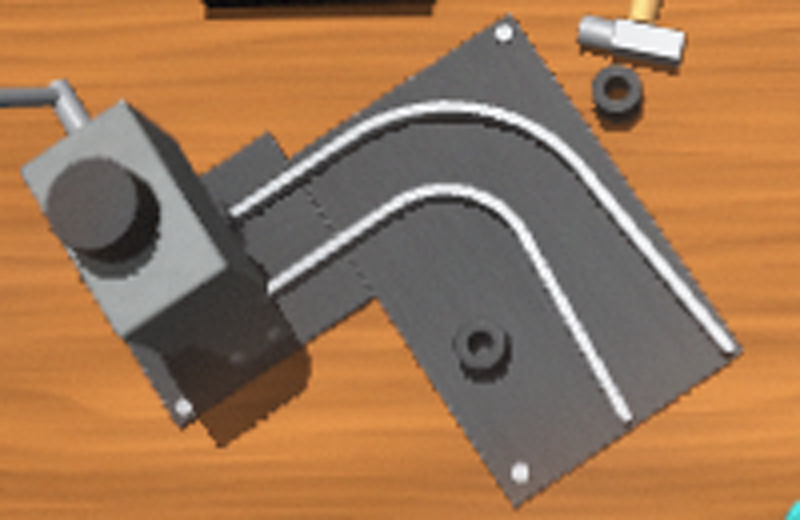

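View pics/crB.png

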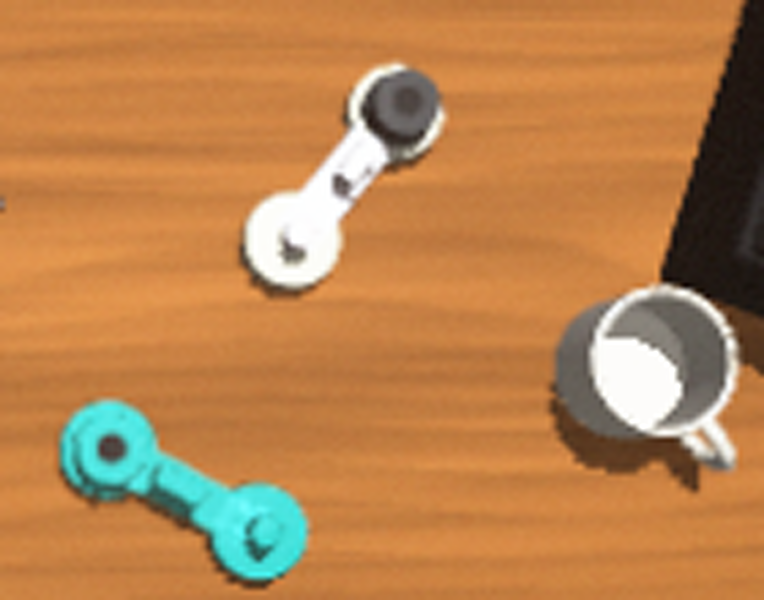

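The crop confirms it: the white carrier has a dark bush at crop (404,103) and tail disc at (293,241); the one without a dark bush is the turquoise look-alike. Next I fit the track and carrier.

```bash
cat > track.py <<'E'
from h import *
from scipy.optimize import least_squares
def model():
    P=[]
    for s in(1,-1):
        for x in np.linspace(-180,0,60):
            w=62+30*(-x/180); P.append((x,s*(w/2+4)))
        for t in np.linspace(0,np.pi/2,40):
            r=110-s*35; P.append((r*np.sin(t),110-r*np.cos(t)))
        for y in np.linspace(110,165,20): P.append((110-s*35,y))
    return np.array(P)
def w(p,M,z): 
    c,s=np.cos(p[2]),np.sin(p[2]); return np.c_[c*M[:,0]-s*M[:,1]+p[0], s*M[:,0]+c*M[:,1]+p[1], np.full(len(M),z)]
E
python3 - <<'E'
from track import *
a=cv2.imread("pics/top0.png"); i,T=cam("top")
A=lambda x,y:(x/4+75-.375,y/4+120-.375)
m=(a.min(2)>150).astype(np.uint8); k=np.zeros_like(m);k[140:228,131:263]=1; m*=k
ys,xs=np.nonzero(m); print(len(xs))
W=np.array([at(i,T,x,y,28)[:2] for x,y in zip(xs,ys)])
e1=at(i,T,*A(733,348),28);e2=at(i,T,*A(626,414),28); print("open ends",e1,e2,np.linalg.norm(e1-e2),"exp 100")
# ICP: world pts -> nearest model
from scipy.spatial import cKDTree
M=model(); tr=cKDTree(M)
mid=(e1+e2)/2; d=e2-e1; n=d[:2]/np.linalg.norm(d[:2]) # track +y
yaw=np.arctan2(n[1],n[0])-np.pi/2
p0=[mid[0]+180*np.cos(yaw),mid[1]+180*np.sin(yaw),yaw]
def f(p):
    c,s=np.cos(p[2]),np.sin(p[2]); q=(W-p[:2])@np.array([[c,-s],[s,c]])
    return tr.query(q)[0]
r=least_squares(f,p0,loss='soft_l1',f_scale=4,diff_step=1e-4); p=r.x; print("track",p0,p,np.degrees(p[2]),np.median(f(p)),np.percentile(f(p),90))
np.save("p.npy",p)
for nm,q in dict(entry=(-85,0),cm=(69,41),home=(110,190),post_home=(110,140),open=(-180,0)).items(): print(nm,w(p,np.array([q]),10)[0].round(1))
B=lambda x,y:(x/5.457+260-.4,y/5.4545+170-.4)
bush=at(i,T,*B(405,100),62); nd=at(i,T,*B(397,112),28); td=at(i,T,*B(293,241),28)
post=at(i,T,*B(293,238),63)
print("bush",bush,"nosedisc",nd,"tail",td,"post",post,np.linalg.norm(nd-td),np.linalg.norm(bush[:2]-td[:2]))
E
```

```text
800
open ends [ 472.98076606 -149.98044213   28.        ] [421.42232208 -63.58482234  28.        ] 100.61051766990852 exp 100
track [np.float64(601.7699920184677), np.float64(-14.540587058819668), np.float64(0.5380422246904217)] [5.97848305e+02 5.65821090e-01 6.29451650e-01] 36.06492293878558 3.1481705455513147 8.200855278032614
entry [529.1 -49.5  10. ]
cm [629.5  74.3  10. ]
home [574.9 218.9  10. ]
post_home [604.3 178.5  10. ]
open [ 452.3 -105.4   10. ]
bush [ 523.80571617 -391.60842071   62.        ] nosedisc [ 522.26978574 -393.0247246    28.        ] tail [ 446.4293952  -327.61258945   28.        ] post [ 444.57485059 -322.77558217   63.        ] 100.15244511604338 100.4119587735003
```

Run:
```python
from track import *
from scipy.spatial import cKDTree
a=cv2.imread("pics/top0.png"); i,T=cam("top"); 
m=(a.min(2)>150).astype(np.uint8); k=np.zeros_like(m);k[140:228,131:263]=1; m*=k
n,l,st,_=cv2.connectedComponentsWithStats(m); print(st[1:].tolist())
for j in range(1,n):
    if st[j,4]<100: m[l==j]=0
ys,xs=np.nonzero(m); W=np.array([at(i,T,x,y,28)[:2] for x,y in zip(xs,ys)]); tw=cKDTree(W)
M=model(); M=M[M[:,1]<150]; tr=cKDTree(M)
def f(p):
    c,s=np.cos(p[2]),np.sin(p[2]); q=(W-p[:2])@np.array([[c,-s],[s,c]])
    return np.r_[tr.query(q)[0], 2*tw.query(w(p,M,28)[:,:2])[0]]
best=None
for dy in (-.1,-.05,0,.05,.1):
    p0=[601.8,-14.5,.538+dy]
    r=least_squares(f,p0,loss='soft_l1',f_scale=4,diff_step=[1e-3,1e-2,1e-3])
    if best is None or r.cost<best.cost: best=r
    print(r.x,r.cost)
p=best.x; e=f(p); print(np.median(e[:len(W)]),np.percentile(e[:len(W)],90)); np.save("p.npy",p)
for uv in proj(i,T,w(p,model(),28)): 
    cv2.circle(a,(int(round(uv[0])),int(round(uv[1]))),0,(0,0,255),-1)
for q,z in(((-85,0),10),((69,41),10),((110,190),10),((110,240),90)):
    uv=proj(i,T,w(p,np.array([q]),z))[0]; cv2.circle(a,(int(uv[0]),int(uv[1])),1,(0,255,0),-1); print(q,w(p,np.array([q]),z).round(1))
cv2.imwrite("pics/ov.png",cv2.resize(a[120:250,75:275],(800,520),interpolation=cv2.INTER_NEAREST))
```

```text
[[133, 145, 126, 63, 436], [142, 166, 91, 59, 364]]
[598.8288321    2.44289709   0.63957506] 18485.49832108804
[598.83619687   2.45070537   0.64017854] 18485.41228304759
[598.82662459   2.43939092   0.63954506] 18485.439995095585
[598.33131497   1.40205923   0.63696649] 18534.49428499356
[598.82579923   2.43811388   0.63954146] 18485.413633098862
3.457163058375151 15.898882689702887
(-85, 0) [[530.7 -48.3  10. ]]
(69, 41) [[629.7  76.5  10. ]]
(110, 190) [[573.6 220.5  10. ]]
(110, 240) [[543.7 260.6  90. ]]
```

View pics/ov.png

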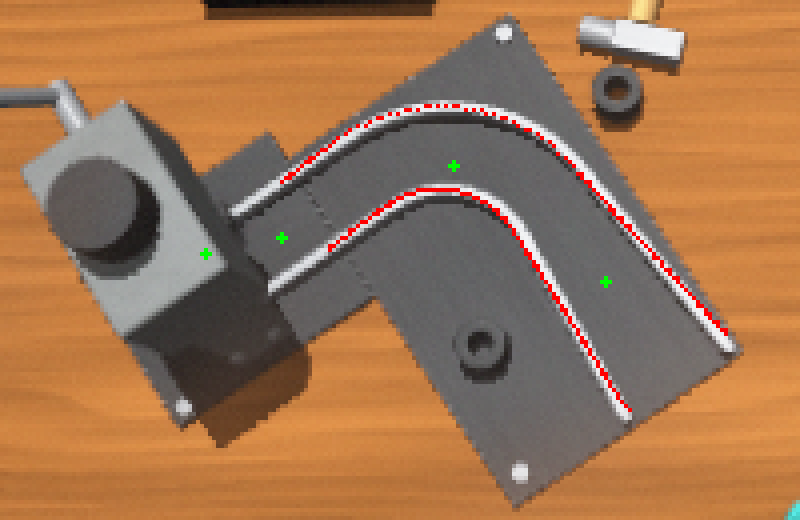

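```bash
sed -i 's/110,165,20/110,215,36/' track.py
cat > fit.py <<'E'
from track import *
from scipy.spatial import cKDTree
a=cv2.imread("pics/top0.png"); i,T=cam("top"); 
m=(a.min(2)>150).astype(np.uint8); k=np.zeros_like(m);k[140:228,131:263]=1; m*=k
ys,xs=np.nonzero(m); W=np.array([at(i,T,x,y,28)[:2] for x,y in zip(xs,ys)]); tw=cKDTree(W)
M=model(); M2=M[M[:,1]<150]; tr=cKDTree(M)
def f(p):
    c,s=np.cos(p[2]),np.sin(p[2]); q=(W-p[:2])@np.array([[c,-s],[s,c]])
    return np.r_[tr.query(q)[0], 2*tw.query(w(p,M2,28)[:,:2])[0]]
r=min((least_squares(f,[601.8,-14.5,.538+dy],loss='soft_l1',f_scale=4,diff_step=[1e-3,1e-2,1e-3]) for dy in(-.04,0,.04)),key=lambda r:r.cost)
p=r.x; e=f(p); print(p,r.cost,np.median(e[:len(W)]),np.percentile(e[:len(W)],90)); np.save("p.npy",p)
for q,z in(((-180,0),10),((-85,0),10),((69,41),10),((110,190),10),((110,140),10)): print(q,w(p,np.array([q]),z).round(1))
e1=w(p,np.array([(-180,-50),(-180,50)]),28);print(e1.round(1),proj(i,T,e1))
E
python3 fit.py
```

```text
[ 5.95368969e+02 -5.62548259e+00  5.92722607e-01] 3965.2192150254323 2.655860458706039 4.443323131262884
(-180, 0) [[ 446.1 -106.2   10. ]]
(-85, 0) [[524.9 -53.1  10. ]]
(69, 41) [[629.7  66.9  10. ]]
(110, 190) [[580.5 213.4  10. ]]
(110, 140) [[608.4 171.9  10. ]]
[[ 474.  -147.6   28. ]
 [ 418.1  -64.7   28. ]] [[257.14333272 206.32181062]
 [231.48529157 224.14476155]]
```

Request:
carry_out --commands '[[0,[0.014,-0.04,0],-0.74],[0,[0.014,-0.04,0],-0.74],[0,[0.014,-0.04,0],-0.74],[0,[0.014,-0.04,0],-0.74],[0,[0.014,-0.04,0],-0.74],[0,[0.014,-0.04,0],-0.74],[0,[0.014,-0.04,0],-0.74],[0,[0.014,-0.04,0],-0.74],[0,[0.014,-0.04,0],-0.74],[0,[0.014,-0.04,0],-0.74],[0,[0.006,-0.04,0],-0.74],[0,[0.006,-0.04,0],-0.74],[0,[0.006,-0.04,0],-0.74],[0,[0.006,-0.04,0],-0.74],[0,[0.006,-0.04,0],-0.74],[0,[0.006,-0.04,0],-0.74],[0,[0.006,-0.04,0],-0.74],[0,[0.006,-0.04,0],-0.74]]'

```text
time_s: 1.6
tcp_pos: [439.8, -117.1, 231.2]
tcp_rot: [-1.57, 0.0, -0.636]
contact_force: [1.3, 1.0, 0.3]
finger_gap: 0.999
```

Request:
carry_out --commands '[[0,[0.0066,-0.0346,-0.0116],-0.63],[0,[0.0066,-0.0346,-0.0116],-0.63],[0,[0.0066,-0.0346,-0.0116],-0.63],[0,[0.0066,-0.0346,-0.0116],-0.63],[0,[0.0066,-0.0346,-0.0116],-0.63],[0,[0.0066,-0.0346,-0.0116],-0.63],[0,[0.0066,-0.0346,-0.0116],-0.63],[0,[0,0,0],0],[0,[0,0,0],0],[0,[0,0,0],0]]'

```text
time_s: 2.43
tcp_pos: [486.2, -356.8, 149.4]
tcp_rot: [-1.571, 0.002, -0.712]
contact_force: [0.5, 0.4, 1.0]
finger_gap: 1.0
```

Run:
```python
from h import *
i,T=cam("wrist"); np.save("Tw1.npy",T); im=vision.camera("wrist")[...,::-1].copy(); cv2.imwrite("pics/w1raw.png",im)
s=robot.read_state(); print(s['tcp_pos'],s['tcp_rot'],s['joint_positions'].round(2))
c=np.array([484.3,-360.3]);h=np.radians(-40.8);u=np.array([np.cos(h),np.sin(h)])
P=[[*(c+6*u),63],[*(c+50*u),62],[*(c-50*u),63]]
q=proj(i,T,P);print(q)
for x,y in q: cv2.drawMarker(im,(int(x),int(y)),(0,0,255),0,8)
cv2.imwrite("pics/w1.png",cv2.resize(im,(768,576)))
```

```text
[ 486.90738443 -355.90327656  149.89107779] [-1.56967377e+00  1.16418920e-03 -7.10730462e-01] [-0.06  0.48  0.79  1.81 -0.4   1.01  1.75]
[[256.97685603 199.96514478]
 [257.15721715 243.64826756]
 [256.74712236 135.69288323]]
```

View pics/w1.png

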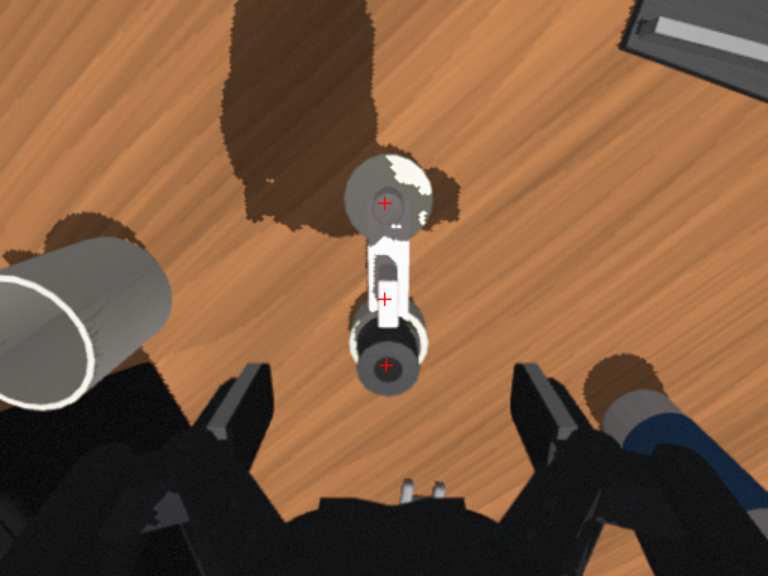

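The wrist view shows the carrier's tail at (388,200), fin at (388,303) and bush at (388,369), within about 3 px of prediction. The mug is clear on the left and the can on the right. I'll shift about (5, -8) mm and descend.

Request:
carry_out --commands '[[0.3,[0.005,-0.0085,-0.01],0],[0.4,[0,0,-0.02],0],[0.4,[0,0,-0.02],0],[0.4,[0,0,-0.02],0],[0.4,[0,0,-0.02],0],[0.4,[0,0,-0.015],0],[0.4,[0,0,-0.012],0],[0.4,[0,0,0],0],[0.4,[0,0,0],0]]'

```text
time_s: 3.23
tcp_pos: [491.9, -365.1, 33.1]
tcp_rot: [-1.57, 0.001, -0.711]
contact_force: [-0.4, 0.3, -0.3]
finger_gap: 0.603
```

Request:
carry_out --commands '[[1,[0,0,0],0],[1,[0,0,0],0],[1,[0,0,0],0],[1,[0,0,0],0],[1,[0,0,0],0],[1,[0,0,0],0],[1,[0,0,0],0],[1,[0,0,0],0],[1,[0,0,0.01],0],[1,[0,0,0.02],0],[1,[0,0,0.03],0],[1,[0,0,0.03],0],[1,[0,0,0],0],[1,[0,0,0],0]]'

```text
time_s: 4.4
tcp_pos: [491.8, -366.3, 123.7]
tcp_rot: [-1.57, -0.002, -0.712]
contact_force: [0.4, 0.5, -7.6]
finger_gap: 0.13
```

Request:
carry_out --commands '[[1,[0.0015,0.0253,0],6.2],[1,[0.0015,0.0253,0],6.2],[1,[0.0015,0.0253,0],6.2],[1,[0.0015,0.0253,0],6.2],[1,[0.0015,0.0253,0],6.2],[1,[0.0015,0.0253,0],6.2],[1,[0.0015,0.0253,0],6.2],[1,[0.0015,0.0253,0],6.2],[1,[0.0015,0.0253,0],6.2],[1,[0.0015,0.0253,0],6.2],[1,[0.0015,0.0253,0],6.2],[1,[0.0015,0.0253,0],6.2],[1,[0,0,0],0],[1,[0,0,0],0],[1,[0,0,0],0],[1,[0,0,0],0]]'

```text
time_s: 5.73
tcp_pos: [507.6, -63.7, 121.5]
tcp_rot: [-1.57, 0.004, 0.584]
contact_force: [0.7, -1.6, -6.8]
finger_gap: 0.127
```

Run:
```python
from track import *
i,T=cam("wrist"); im=vision.camera("wrist")[...,::-1].copy(); cv2.imwrite("pics/w2raw.png",im)
s=robot.read_state(); print(s['tcp_pos'],s['tcp_rot'],s['joint_positions'].round(2))
p=np.load("p.npy"); 
for uv in proj(i,T,w(p,model()[:],28)):
    if abs(uv).max()<2000: cv2.circle(im,(int(uv[0]),int(uv[1])),0,(0,0,255),-1)
cv2.imwrite("pics/w2.png",cv2.resize(im,(768,576)))
```

```text
[508.16549488 -63.8822483  121.89459212] [-1.57003261  0.00280847  0.58360852] [-0.37  0.28  0.47  2.04 -0.16  0.86  2.34]
```

View pics/w2.png

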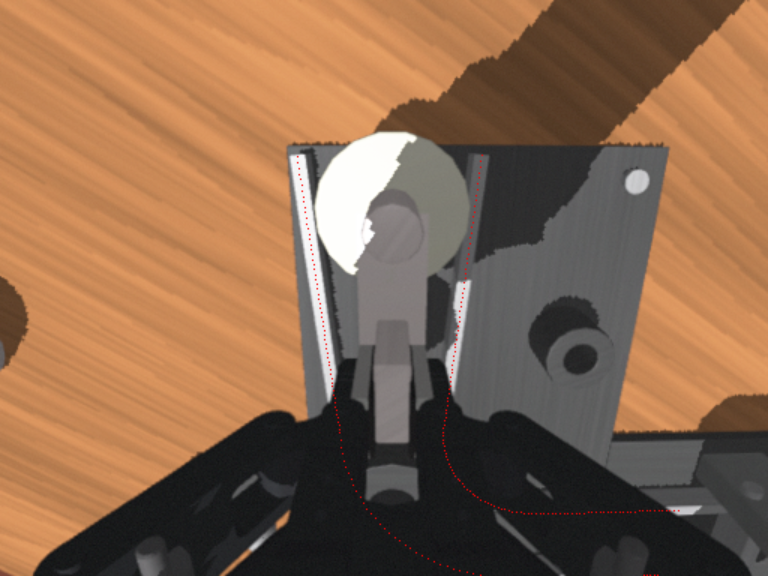

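The overlaid rails match the picture (open ends at (297,155) and (483,155)) and the carrier is aligned with the channel. I'll shift slightly forward and lower.

Request:
carry_out --commands '[[1,[0.0066,0.0045,-0.01],0.5],[1,[0,0,-0.015],0],[1,[0,0,-0.015],0],[1,[0,0,-0.015],0],[1,[0,0,-0.01],0],[1,[0,0,-0.006],0],[1,[0,0,-0.003],0],[1,[0,0,0],0],[1,[0,0,0],0]]'

```text
time_s: 6.53
tcp_pos: [516.9, -58.2, 49.6]
tcp_rot: [-1.571, -0.001, 0.595]
contact_force: [1.1, 0.5, -6.5]
finger_gap: 0.129
```

Request:
carry_out --commands '[[1,[0,0,-0.002],0],[1,[0,0,-0.002],0],[1,[0,0,-0.001],0],[1,[0,0,-0.001],0],[1,[0,0,0],0],[1,[0,0,0],0]]'

```text
time_s: 7.03
tcp_pos: [517.8, -58.0, 44.4]
tcp_rot: [-1.572, -0.002, 0.595]
contact_force: [-0.2, 0.4, 3.2]
finger_gap: 0.13
```

Request:
carry_out --commands '[[0.6,[0,0,0],0],[0.6,[0,0,0],0],[0.6,[0,0,0],0],[0.6,[0,0,0],0],[0.6,[0,0,0],0],[0.6,[0,0,0],0],[0.6,[0,0,0.02],0],[0.6,[0,0,0.03],0],[0.6,[0,0,0.03],0],[0.6,[0,0,0],0],[0.6,[0,0,0],0]]'

```text
time_s: 7.95
tcp_pos: [518.2, -58.0, 125.1]
tcp_rot: [-1.573, -0.005, 0.595]
contact_force: [-0.5, -0.0, -0.5]
finger_gap: 0.399
```

Run:
```python
from track import *
i,T=cam("wrist"); im=vision.camera("wrist")[...,::-1].copy(); cv2.imwrite("pics/w3raw.png",im)
s=robot.read_state(); print(s['tcp_pos'],s['tcp_rot'],s['joint_positions'].round(2))
p=np.load("p.npy"); 
for uv in proj(i,T,w(p,model()[:],28)):
    if abs(uv).max()<2000: cv2.circle(im,(int(uv[0]),int(uv[1])),0,(0,0,255),-1)
q=proj(i,T,w(p,np.array([[-150,0]]),73))[0]; print(q*1.5)
cv2.drawMarker(im,(int(q[0]),int(q[1])),(0,255,0),0,8)
cv2.imwrite("pics/w3.png",cv2.resize(im,(768,576)))
```

```text
[516.60433522 -57.77090672 123.56378265] [-1.57124163e+00 -1.39550803e-03  5.95103973e-01] [-0.38  0.29  0.47  2.02 -0.17  0.87  2.35]
[393.8649044  198.96723131]
```

View pics/w3.png

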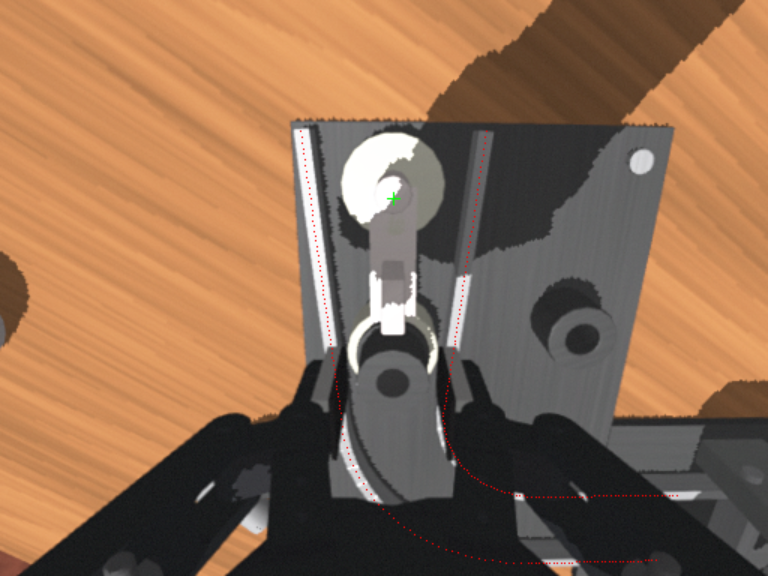

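The carrier lies flat and aligned in the entry leg, with the post top at (393,192), putting it about 4 mm behind the x = -150 marker, so the centre is at about x = -104. Now I go for the tail post, with the hand turned 48° behind the heading.

Request:
carry_out --commands '[[0.6,[-0.0061,-0.0042,0],-6],[0.6,[-0.0061,-0.0042,0],-6],[0.6,[-0.0061,-0.0042,0],-6],[0.6,[-0.0061,-0.0042,0],-6],[0.6,[-0.0061,-0.0042,0],-6],[0.6,[-0.0061,-0.0042,0],-6],[0.6,[-0.0061,-0.0042,0],-6],[0.6,[-0.0061,-0.0042,0],-6],[0.6,[0,0,0],0],[0.6,[0,0,0],0],[0.6,[0,0,0],0]]'

```text
time_s: 8.92
tcp_pos: [467.2, -91.1, 122.4]
tcp_rot: [-1.571, 0.001, -0.24]
contact_force: [1.6, 0.8, 0.2]
finger_gap: 0.399
```

Run:
```python
from track import *
i,T=cam("wrist"); im=vision.camera("wrist")[...,::-1].copy(); cv2.imwrite("pics/w4raw.png",im)
s=robot.read_state(); print(s['tcp_pos'],s['tcp_rot'],s['joint_positions'].round(2))
p=np.load("p.npy")
for uv in proj(i,T,w(p,model()[:],28)):
    if abs(uv).max()<2000: cv2.circle(im,(int(uv[0]),int(uv[1])),0,(0,0,255),-1)
q=proj(i,T,w(p,np.array([[-154,0]]),73))[0]; print(q*1.5)
cv2.drawMarker(im,(int(q[0]),int(q[1])),(0,255,0),0,8)
cv2.imwrite("pics/w4.png",cv2.resize(im,(768,576)))
```

```text
[467.48296886 -91.02026051 122.60508588] [-1.57111703e+00  6.40287416e-04 -2.40216019e-01] [-0.47  0.22  0.64  2.13 -0.18  0.85  1.6 ]
[391.64190232 315.79080167]
```

View pics/w4.png

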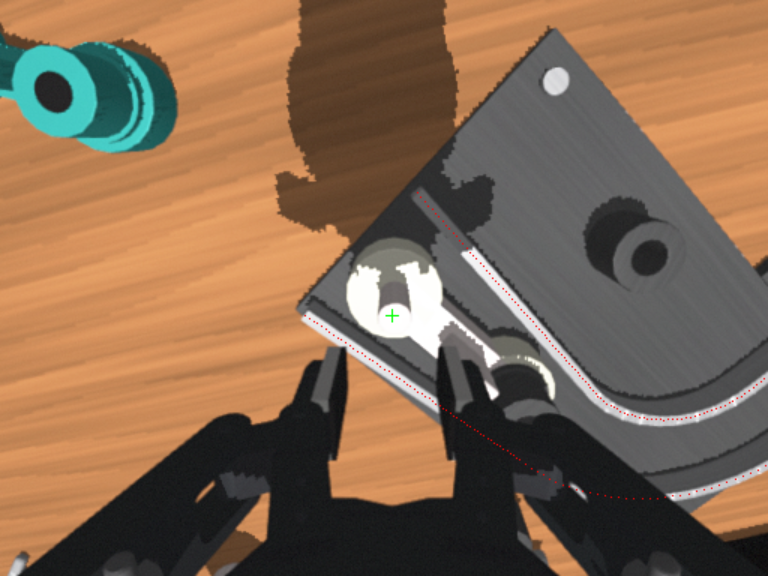

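The post top is at (395,320) against the predicted (392,316), about 3 mm off, and the fingers straddle its axis. Descending.

Request:
carry_out --commands '[[0.6,[0.003,0.0007,-0.015],0],[0.6,[0,0,-0.02],0],[0.6,[0,0,-0.02],0],[0.6,[0,0,-0.014],0],[0.6,[0,0,-0.009],0],[0.6,[0,0,0],0],[0.6,[0,0,0],0],[1,[0,0,0],0],[1,[0,0,0],0],[1,[0,0,0],0],[1,[0,0,0],0],[1,[0,0,0],0],[1,[0,0,0],0]]'

```text
time_s: 10.05
tcp_pos: [471.7, -90.9, 46.1]
tcp_rot: [-1.57, -0.002, -0.243]
contact_force: [-0.2, 0.1, 6.2]
finger_gap: 0.187
```

```bash
cat > plan.py <<'E'
from track import *
p=np.load("p2.npy")
def path(s): # arc-length from x=0 on centreline
    if s<=0: return np.array([s,0.])
    L=110*np.pi/2
    if s<L: return np.array([110*np.sin(s/110),110-110*np.cos(s/110)])
    return np.array([110,110+s-L])
def head(s):
    lo,hi=s+99.9,s+125
    for _ in range(40):
        m=(lo+hi)/2
        if np.linalg.norm(path(m)-path(s))<100: lo=m
        else: hi=m
    d=path(lo)-path(s); return np.arctan2(d[1],d[0])
def table(off):
    for s in list(range(-152,206,14))+[202.8]:
        a=w(p,path(s)[None],0)[0]; print(s,path(s).round(0),a[:2].round(1),"yaw",round(np.degrees(head(s)+p[2])-off,1))
E
python3 - <<'E'
from track import *
i=vision.camera_info("wrist"); T=np.eye(4); T[:3,:3]=R.from_euler('xyz',[-1.57111703,6.40287e-4,-.240216019]).as_matrix(); T[:3,3]=[467.483,-91.02,122.605]; T=T@np.array(i['hand_eye'])
g=cv2.imread("pics/w4raw.png").min(2).astype(float); p=np.load("p.npy").copy(); M=model()
mk=(g>170).astype(np.uint8); 
for it in range(4):
    A=[];b=[]
    Wp=w(p,M,28); uv=proj(i,T,Wp)
    for k in range(len(M)-1):
        if M[k+1,0]<M[k,0]-50: continue
        t=uv[k+1]-uv[k]; t/=np.linalg.norm(t)+1e-9; n=np.array([-t[1],t[0]])
        d=np.arange(-8,8.5,.5); xy=uv[k]+d[:,None]*n
        if xy.min()<1 or xy[:,0].max()>510 or xy[:,1].max()>382: continue
        # keep away from carrier/fingers
        if 220<uv[k][0]<400 and uv[k][1]>265: continue
        v=mk[xy[:,1].round().astype(int),xy[:,0].round().astype(int)]
        if v.sum()<5 or v[0] or v[-1]: continue
        e=(d*v).sum()/v.sum()
        J=[]
        for j,h in enumerate((1,1,.01)):
            q=p.copy(); q[j]+=h; J.append((proj(i,T,w(q,M[k:k+1],28))[0]-uv[k])@n/h)
        A.append(J);b.append(e)
    A=np.array(A);b=np.array(b); r=least_squares(lambda x:A@x-b,np.zeros(3),loss='soft_l1',f_scale=1,x_scale=[1,1,.01])
    print(len(b),np.abs(b).mean().round(2),r.x); p+=r.x
print(np.load("p.npy"),p); np.save("p2.npy",p)
import plan
for q in((-85,0),(69,41),(110,140)):print(w(p,np.array([q]),0))
plan.table(48)
E
```

```text
129 0.89 [ 0.33745523 -1.61343187 -0.00574249]
128 0.21 [-1.62268942e-01 -1.13917346e-01  4.06113104e-05]
127 0.2 [0.01556251 0.05253541 0.00024647]
127 0.19 [-0.04968874 -0.08605741 -0.00044241]
[ 5.95368969e+02 -5.62548259e+00  5.92722607e-01] [ 5.95510029e+02 -7.38635381e+00  5.86824795e-01]
[[524.73026984 -54.45253817   0.        ]]
[[630.2640267   64.96113845   0.        ]]
[[609.58658985 170.10125261   0.        ]]
-152 [-152.    0.] [468.9 -91.6] yaw -14.4
-138 [-138.    0.] [480.6 -83.8] yaw -14.4
-124 [-124.    0.] [492.3 -76. ] yaw -14.4
-110 [-110.    0.] [503.9 -68.3] yaw -14.4
-96 [-96.   0.] [515.6 -60.5] yaw -14.3
-82 [-82.   0.] [527.2 -52.8] yaw -13.5
-68 [-68.   0.] [538.9 -45. ] yaw -11.7
-54 [-54.   0.] [550.5 -37.3] yaw -8.7
-40 [-40.   0.] [562.2 -29.5] yaw -4.7
-26 [-26.   0.] [573.9 -21.8] yaw 0.5
-12 [-12.   0.] [585.5 -14. ] yaw 6.7
2 [2. 0.] [597.2  -6.3] yaw 13.7
16 [16.  1.] [608.1   2.4] yaw 21.0
30 [30.  4.] [617.9  12.4] yaw 28.3
44 [43.  9.] [626.4  23.6] yaw 35.6
58 [55. 15.] [633.3  35.7] yaw 42.9
72 [67. 23.] [638.7  48.6] yaw 50.1
86 [78. 32.] [642.4  62.1] yaw 56.7
100 [87. 42.] [644.3  76. ] yaw 62.2
114 [95. 54.] [644.4  90. ] yaw 66.8
128 [101.  66.] [642.8 103.9] yaw 70.5
142 [106.  80.] [639.5 117.4] yaw 73.2
156 [109.  93.] [634.4 130.5] yaw 74.9
170 [110. 107.] [627.7 142.8] yaw 75.6
184 [110. 121.] [620.  154.5] yaw 75.6
198 [110. 135.] [612.2 166.1] yaw 75.6
202.8 [110. 140.] [609.6 170.1] yaw 75.6
```

Request:
carry_out --commands '[[1,[0,0,0.0015],0],[1,[0,0,0],0],[1,[0.004,0.0027,0],0],[1,[0.0058,0.0039,0],0],[1,[0.0058,0.0039,0],0],[1,[0.0058,0.0039,0],0],[1,[0.0058,0.0039,0],0],[1,[0,0,0],0]]'

```text
time_s: 10.72
tcp_pos: [499.8, -70.5, 46.4]
tcp_rot: [-1.57, -0.002, -0.24]
contact_force: [0.2, 1.1, -4.4]
finger_gap: 0.191
```

Request:
carry_out --commands '[[1,[0.0056,0.0037,-0.0008],0],[1,[0.0056,0.0037,0],0],[1,[0.0056,0.0037,0],0],[1,[0.0056,0.0037,0],0],[1,[0.0056,0.0037,0],0.5],[1,[0.0056,0.0037,0],1],[1,[0.0056,0.0037,0],1],[1,[0.0056,0.0037,0],1.2],[1,[0.0056,0.0037,0],1.4],[1,[0,0,0],0]]'

```text
time_s: 11.55
tcp_pos: [550.5, -37.5, 46.2]
tcp_rot: [-1.57, -0.003, -0.15]
contact_force: [1.4, 2.0, 2.5]
finger_gap: 0.19
```

Request:
carry_out --commands '[[1,[0.0058,0.0039,0],2],[1,[0.0058,0.0039,0],2],[1,[0.0058,0.0039,0],2.6],[1,[0.0058,0.0039,0],2.6],[1,[0.0058,0.0039,0],3.1],[1,[0.0058,0.0039,0],3.1],[1,[0.0058,0.0039,0],3.5],[1,[0.0058,0.0039,0],3.5],[1,[0,0,0],0]]'

```text
time_s: 12.3
tcp_pos: [596.3, -6.7, 46.2]
tcp_rot: [-1.57, -0.003, 0.24]
contact_force: [1.5, 0.3, 4.1]
finger_gap: 0.193
```

Request:
carry_out --commands '[[1,[0.006,0.0045,0],3.65],[1,[0.0055,0.0044,0],3.65],[1,[0.005,0.005,0],3.65],[1,[0.0049,0.005,0],3.65],[1,[0.0043,0.0056,0],3.65],[1,[0.0042,0.0056,0],3.65],[1,[0.0035,0.006,0],3.65],[1,[0.0034,0.0061,0],3.65],[1,[0,0,0],0]]'

```text
time_s: 13.05
tcp_pos: [632.4, 36.1, 46.2]
tcp_rot: [-1.571, -0.003, 0.749]
contact_force: [1.0, 1.0, 4.7]
finger_gap: 0.19
```

Request:
carry_out --commands '[[1,[0.0032,0.0063,0],3.6],[1,[0.0031,0.0063,0],3.6],[1,[0.0019,0.0067,0],3.3],[1,[0.0018,0.0067,0],3.3],[1,[0.001,0.0069,0],2.8],[1,[0.0009,0.007,0],2.7],[1,[0.0001,0.007,0],2.3],[1,[0,0.007,0],2.3],[1,[0,0,0],0]]'

```text
time_s: 13.8
tcp_pos: [643.3, 90.6, 46.2]
tcp_rot: [-1.571, -0.002, 1.167]
contact_force: [0.5, 1.8, 4.7]
finger_gap: 0.186
```

```bash
python3 -c "
from h import *
print(robot.read_state()['joint_positions'].round(2))"
```

```text
[-0.34  0.59  0.17  1.73 -0.13  0.83  2.64]
```

Request:
carry_out --commands '[[1,[-0.0002,0.0067,0],1.8],[1,[-0.0006,0.0067,0],1.8],[1,[-0.0015,0.0068,0],1.35],[1,[-0.0018,0.0067,0],1.35],[1,[-0.0024,0.0066,0],0.9],[1,[-0.0027,0.0065,0],0.8],[1,[-0.0032,0.0062,0],0.4],[1,[-0.0035,0.0061,0],0.3],[1,[0,0,0],0]]'

```text
time_s: 14.55
tcp_pos: [626.5, 143.2, 46.2]
tcp_rot: [-1.57, -0.002, 1.319]
contact_force: [-0.2, 1.8, 6.3]
finger_gap: 0.19
```

Request:
carry_out --commands '[[1,[-0.0026,0.0042,0],0],[1,[-0.0027,0.0042,0],0],[1,[-0.0027,0.0042,0],0],[1,[-0.0027,0.0042,0],0],[1,[-0.0027,0.0042,0],0],[1,[-0.0012,0.0018,0],0],[1,[0,0,0],0],[1,[0,0,0],0]]'

```text
time_s: 15.22
tcp_pos: [612.2, 164.8, 46.2]
tcp_rot: [-1.57, -0.001, 1.318]
contact_force: [-0.1, -1.1, 5.3]
finger_gap: 0.189
```

Request:
carry_out --commands '[[1,[-0.0008,0.0012,0],0],[1,[-0.0008,0.0012,0],0],[1,[-0.0008,0.0012,0],0],[1,[0,0,0],0]]'

```text
time_s: 15.55
tcp_pos: [610.3, 167.4, 46.2]
tcp_rot: [-1.571, -0.0, 1.317]
contact_force: [-0.2, -1.7, 6.2]
finger_gap: 0.187
```

Request:
carry_out --commands '[[1,[-0.0006,0.0008,0],0],[1,[-0.0006,0.0008,0],0],[1,[0,0,0],0]]'

```text
time_s: 15.8
tcp_pos: [609.1, 168.8, 46.2]
tcp_rot: [-1.571, -0.0, 1.317]
contact_force: [0.3, -0.6, 6.0]
finger_gap: 0.187
```

Request:
carry_out --commands '[[1,[-0.0004,0.0008,0],0],[1,[-0.0004,0.0008,0],0],[1,[0,0,0],0]]'

```text
time_s: 16.05
tcp_pos: [608.3, 170.3, 46.2]
tcp_rot: [-1.571, 0.0, 1.317]
contact_force: [0.3, -2.0, 6.2]
finger_gap: 0.189
```

Request:
carry_out --commands '[[1,[-0.0005,0.0008,0],0],[1,[-0.0005,0.0008,0],0],[1,[0,0,0],0]]'

```text
time_s: 16.3
tcp_pos: [608.0, 170.8, 46.2]
tcp_rot: [-1.572, 0.001, 1.316]
contact_force: [1.7, -3.4, 5.4]
finger_gap: 0.186
```

Request:
carry_out --commands '[[1,[-0.0004,0.0006,0],0],[1,[-0.0004,0.0006,0],0],[1,[0,0,0],0]]'

```text
time_s: 16.55
tcp_pos: [607.9, 170.8, 46.2]
tcp_rot: [-1.574, 0.001, 1.315]
contact_force: [3.9, -3.3, 4.5]
finger_gap: 0.187
```

Motion stopped at about 1.4 mm past the predicted home, with force building: the nose is on the stop. Releasing.

Request:
carry_out --commands '[[0.6,[0,0,0],0],[0.6,[0,0,0],0],[0.6,[0,0,0],0],[0.6,[0,0,0],0],[0.6,[0,0,0],0],[0.6,[0,0,0],0],[0.6,[0,0,0.01],0],[0.6,[0,0,0.02],0],[0.6,[0,0,0.03],0],[0.6,[0,0,0.03],0],[0.6,[0,0,0],0],[0.6,[0,0,0],0]]'

```text
time_s: 17.55
tcp_pos: [609.0, 173.5, 139.7]
tcp_rot: [-1.577, -0.004, 1.316]
contact_force: [0.6, -0.0, -0.6]
finger_gap: 0.4
```

Run:
```python
from track import *
i,T=cam("wrist"); im=vision.camera("wrist")[...,::-1].copy(); cv2.imwrite("pics/w5raw.png",im)
s=robot.read_state(); print(s['tcp_pos'],s['tcp_rot'],s['contact_force'])
p=np.load("p2.npy")
for uv in proj(i,T,w(p,model()[:],28)):
    if abs(uv).max()<2000: cv2.circle(im,(int(uv[0]),int(uv[1])),0,(0,0,255),-1)
q=proj(i,T,w(p,np.array([[110,140]]),73))[0]; print(q*1.5)
cv2.drawMarker(im,(int(q[0]),int(q[1])),(0,255,0),0,8)
cv2.imwrite("pics/w5.png",cv2.resize(im,(768,576)))
```

```text
[607.27838445 173.09781798 137.49019339] [-1.572885   -0.00169332  1.31575713] [-0.45240228  0.31504589 -0.30805057]
[389.6488919  297.17663005]
```

View pics/w5.png

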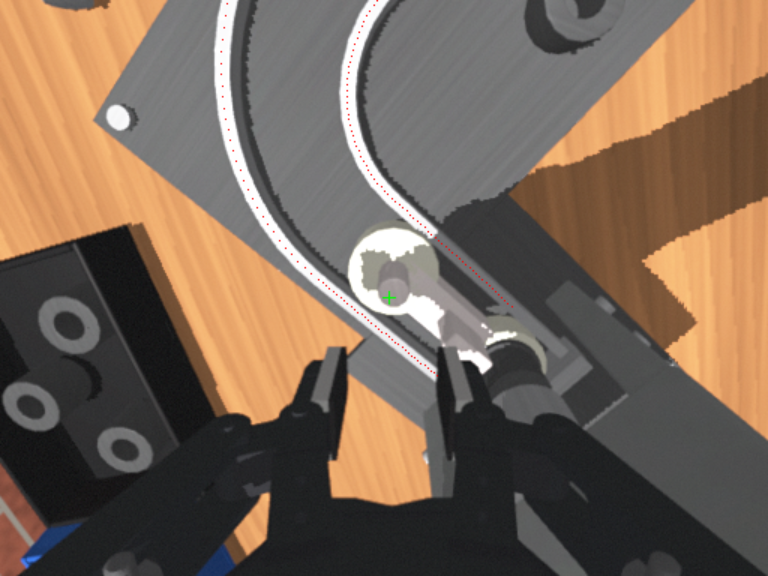

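The last view shows the post top at (394,292) against the home prediction (390,297). That is about 0.3 mm off along the leg, with the nose and bush under the press and the hand clear. Handing in.

```bash
python3 -c "
from h import *
print(job.close_job(), robot.read_state()['time_s'])"
```

```text
the job is handed in; nothing more can be done
the job is handed in; nothing more can be done
```

The carrier is in the press with its nose against the end stop, and I handed the job in at about 18 s of the 51 s allowed. The hand-in gives no verdict, so this rests on my own checks.

- **What I did:** I lifted the white carrier by its fin and set it flat in the entry leg at about x = -104 mm, then let go. I took it again at the tail post and slid it round the corner and under the ram until it met the stop. The force readings along the rails stayed around 2 N and reached about 5 N at the stop. Then I released it and raised the hand clear.
- **Position at the end:** Motion stopped about 1.4 mm past where I predicted home. In the last picture the post was about 0.3 mm from its home position along the leg.
- **Small disagreement:** The picture put the post about 3 mm to one side of the leg's middle line. That is within the channel's play and the 6 mm limit.
- **Flatness while sliding:** At the start of the slide the force reading suggested I was pulling up on the tail slightly, so I lowered the hand 0.8 mm. After that the force stayed on the pressing-down side and the hand's height held steady.
- **Not checked:** I did not take a final overview picture. The spare bushes, can and mug were not re-measured, but no move came near them and no unexpected force showed.

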